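# Find the soft bending beam and set it aside

### The arm

A 6-joint arm with a two-finger parallel gripper is mounted at the origin on the work surface. World frame = base frame: x ahead of the robot, y to its left, z up, the work surface at z = 0. Lengths are in mm, angles in rad, forces in N, time in s.
With the tool pointing down it reaches from about 325 to 900 mm from the base axis. Payload 3.5 kg.
Tool frame: the origin (TCP) lies on the centre line of the jaws, within the pads' length; the fingertips stand 19 mm ahead of it and the grasp point (between the pads) is the TCP; z points along the fingers, y is the line along which they close (so a half turn about z gives the same grasp; the last joint's range is limited). The gripper opens to 85 mm and grips with 20 to 120 N. Pads are 22 mm wide; open, the fingers measure 114 mm over their backs; the gripper's body (76 mm by 85 mm) begins 54 mm behind the grasp point. The pads swing forward as they close: fully open they stand 13 mm farther back than shut.
Start: joints at [-1.265, 0.276, -0.026, 1.268, 0, 1.467], TCP at [248.431, -573.502, 250.313] pointing down, gripper open.
Joint ranges: [-3.12, 3.12], [-0.85, 1.88], [-1.08, 1.24], [-1.95, 2.15], [-1.57, 1.53], [-3.14, 3.14]. Speed limits (rad/s): [2.57, 2.57, 3.14, 3.14, 3.14, 3.14].

### API

Orientations are given as a unit quaternion [x, y, z, w].
In Python, from bench import state, optics, job gives the robot as it stands. The module is installed in compiled form; this text tells all that it offers.
- The arm moves only by the shell command python3 -m jog 'ROWS' [OPENING] [FORCE]. ROWS is JSON, a list of rows, each an object with "translation": the shift along the tool's x, y, z in cm, a list of three; "delta_rot": the turn, a rotation vector about the tool's x, y, z in rad, a list of three. In form: [{"translation": [x, y, z], "delta_rot": [rx, ry, rz]}, ...]. A call has 1 to 5 rows; each row is the pose to reach, as a shift and turn from the pose commanded when the call began, along the tool's axes at that moment; what a row does not reach only later rows make up. A row lasts 1/8 s, in which the tool goes at most 62.5 mm and 10.7 degrees, less where a joint would pass 70% of its speed; a pose out of reach is approached as far as the arm can. A call with a gripper value outside its range is refused whole. OPENING is the finger opening in cm, from 0 to 8.54, set as the call begins (- or left out, the last holds). The fingers move at their own pace and stop on an object; FORCE is the grip in N (left out, the last holds). Time passes only in rows, so rows that repeat a pose let the fingers close. It gives the time, the measured TCP pose, the force, the opening and the grip force at its end, in the units of the state.
- state(): the state, without advancing time (a new reading comes with each control period).
- optics.camera(name): name is "scene" or "top"; returns the picture (384x512x3 uint8, red, green, blue); there is no depth.
- optics.camera_info(name): a dict with "camera_matrix" (3x3 intrinsics, pixels), "xyz" and "orientation" of the camera in the world. Camera axes: x right, y up, looking along -z (the intrinsics and any distortion apply to the point x, -y, -z); pixel columns grow to the right and rows downward; lengths in mm; the calibration is good to about 2 mm. A picture is of the moment at which its call begins. camera_info takes no time and is no camera call.
- job.finish_job(): hands the job in; it is judged then, once.
Trained networks look in the newest picture that a camera, given by its name, has taken for a name from the list of things; names that differ only in an ending like _2 or _b are one class to them, and where a whole thing is asked for, a point or a joint stands for the part that bears it (a point fixed in the world has none). Each returns a list of dicts, best first, with "confidence" (0 to 1); they miss things now and then, are a little off and sometimes report something else, mostly with a low value. They report only what shows in the picture. A call takes as long as a camera call.
- optics.cut_out(thing, camera): "region" (384x512 bool, what is visible of it) and "rect" ([left, top, right, bottom] in pixels, round what is visible of it).
- optics.spot_point(thing, camera): "centre" ([column, row] in pixels: a listed point, or the origin of a listed thing).
The state is a dict: "time_s": time; "joint_pos": joint angles; "qvel": joint speeds; "joint_torque": joint torques, N m; "position": TCP position; "eef_rot": TCP orientation; "ft_force": force on the tool from outside, world axes, zero at the start; "moment": the same for the moment, N m; "finger_gap": opening from 0.0 (shut) to 1.0 (fully open); "gripper_force": force on a finger pad.
Only numpy, scipy, OpenCV 4.12 (cv2) and the standard library are available. Lean on these libraries where they do the work, as an engineer would, in place of code of your own. Each camera call takes 0.05 s, during which the arm holds its last target. There are 200 camera calls.

### The job

One of the three look-alike bending-beam units on the plywood carrier has been fitted with too thin a strip. Working from the robot's left to its right, press the free tip of each beam gently down until it sits on its stop and keep it there for a moment, feeling how stiff it is (the stops are set to different gaps; no more than about 15 N on a tip). Then lift the softest unit out by its clamp block and set it down gently, flat in the red repair tray, leaving the other two in their bays and the tools around undisturbed.

Things in the scene. Friction and masses are not known exactly. Their poses are not given: they have to be found in the camera images.
- carrier: Plywood board, 190 x 300 x 9 mm, fixed to the bench, bearing three alike bending-beam units side by side, 92 mm apart along y, each loose in a bay of 5 mm high wooden fences. Origin: centre of its underside; +x to the units' clamp end, +y towards the robot's left. Unit: aluminium base 160 (x) x 40 (y) x 8 mm, clamp block at the +x end, steel strip 25 mm wide out to -x; 0.3 to 0.6 kg.
- left_pad (a point): In the bay at the robot's left (+y): centre of the top face, at rest, of the brass load pad (18 mm across, 4 mm thick) on the free tip of the unit's strip, 46 mm above the bench. Pressed, it goes straight down until the strip sits on a rubber-faced stop below. Point and axes of the carrier: it does not follow the unit.
- middle_pad (a point): The same point in the middle bay. Tip travel to the stop differs from unit to unit, from 5 to 8 mm. In two units the strip takes about 1.1 N per mm of travel at the pad, in one about half of that; any bay may hold it. On the stop the tip is at least five times stiffer than the strip. No more than about 15 N on a tip.
- right_pad (a point): The same point in the bay at the robot's right (-y).
- left_block (a point): In the left bay: centre of the unit's clamp block (grey, aluminium cap), half-way up; block 34 (x) x 34 (y) mm, from 8 to 43 mm above the unit's foot, two screw heads on it up to 49 mm. This point is 25.5 mm above the foot, 34.5 mm above the bench, and 58 mm along +x from the middle of the base. Grip it across y from above. Point and axes of the carrier: it does not follow the unit.
- middle_block (a point): The same point in the middle bay.
- right_block (a point): The same point in the right bay.
- tray_floor (a point): Centre of the inner floor of the open red repair tray, fixed to the bench; inside 210 (x) x 120 (y) mm, walls 3 mm thick rising 21 mm above the floor, which lies 3 mm above the bench. x is the tray's long axis: the unit goes in with its length along it, either way round, about centred.
- repair_tray: The same red tray, 216 x 126 x 24 mm; origin at the centre of its underside, x along its long side.
- multimeter: Yellow handheld multimeter lying flat, 170 x 82 x 36 mm; origin at the centre of its underside. Not to be disturbed.
- pliers: Orange-handled pliers lying flat, about 190 x 75 x 18 mm; origin near the pivot, on the underside. Not to be disturbed.
- screwdriver: Screwdriver lying flat, about 200 mm long; origin near its middle, on the underside. Not to be disturbed.
- screw_jar: Small glass screw jar with a blue cap, 48 mm across, 55 mm tall; origin at the centre of its underside. Not to be disturbed.

How it is judged (in metres and radians):
On the way, in this order (a step that is already met when the one before it is completed fails the run):
1. the left unit's free tip is pressed down onto its stop and held there 0.3 s (((y of unit_a_c0 in the frame of carrier between 0.062 and 0.122 m and z of unit_a_beam_c1 in the frame of carrier below 0.0397 m) or (y of unit_b_c0 in the frame of carrier between 0.062 and 0.122 m and z of unit_b_beam_c1 in the frame of carrier below 0.0382 m) or (y of unit_c_c0 in the frame of carrier between 0.062 and 0.122 m and z of unit_c_beam_c1 in the frame of carrier below 0.0367 m))), for 0.3 s.
2. the middle unit's free tip is pressed down onto its stop and held there 0.3 s (((y of unit_a_c0 in the frame of carrier between -0.03 and 0.03 m and z of unit_a_beam_c1 in the frame of carrier below 0.0397 m) or (y of unit_b_c0 in the frame of carrier between -0.03 and 0.03 m and z of unit_b_beam_c1 in the frame of carrier below 0.0382 m) or (y of unit_c_c0 in the frame of carrier between -0.03 and 0.03 m and z of unit_c_beam_c1 in the frame of carrier below 0.0367 m))), for 0.3 s.
3. the right unit's free tip is pressed down onto its stop and held there 0.3 s (((y of unit_a_c0 in the frame of carrier between -0.122 and -0.062 m and z of unit_a_beam_c1 in the frame of carrier below 0.0397 m) or (y of unit_b_c0 in the frame of carrier between -0.122 and -0.062 m and z of unit_b_beam_c1 in the frame of carrier below 0.0382 m) or (y of unit_c_c0 in the frame of carrier between -0.122 and -0.062 m and z of unit_c_beam_c1 in the frame of carrier below 0.0367 m))), for 0.3 s.
At the end, for the whole second after the job is handed in: The unit with the soft strip stands flat (within 0.05 rad) on the floor of the red tray, the middle of its base within 30 mm along and 45 mm across of the tray's centre; the other two units stand upright in their bays, within 10 mm of where they began; nothing is touched by the robot (x of unit_b_c0 in the frame of repair_tray between -0.03 and 0.03 m and y of unit_b_c0 in the frame of repair_tray between -0.045 and 0.045 m and z of unit_b_c0 in the frame of repair_tray below 0.0095 m and angle between each of unit_b_c0, unit_a_c0, unit_c_c0's own z axis and vertical below 0.05 rad and distance of each of unit_a_c0, unit_c_c0 from where it was at the start of the episode below 0.01 m).
It fails at once if a beam (strip or its tip pad) is pushed with more than 20 N (contact force between anything else and unit_a_beam_c0 above 20 N or contact force between anything else and unit_a_beam_c1 above 20 N or contact force between anything else and unit_b_beam_c0 above 20 N or contact force between anything else and unit_b_beam_c1 above 20 N or contact force between anything else and unit_c_beam_c0 above 20 N or contact force between anything else and unit_c_beam_c1 above 20 N).
It fails at once if one of the two sound units is moved more than 25 mm from its bay (distance of any of unit_a_c0, unit_c_c0 from where it was at the start of the episode above 0.025 m).
It fails at once if the lifted unit is let go while its foot is still more than 18 mm above the bench (dropped) (height (world z) of unit_b_c0 above 0.022 m and contact force between the fingers and unit_b_c1 below 0.2 N and contact force between the fingers and unit_b_c2 below 0.2 N).
It fails at once if the multimeter, pliers, screwdriver or screw jar is moved more than 30 mm (distance of any of multimeter, pliers, screwdriver, screw_jar from where it was at the start of the episode above 0.03 m).
It also fails if it takes over 72 s, if anything falls off the work surface, if the arm or the gripper's body presses on something with over 40 N, if the wrist force passes 120 N, or if a joint passes its speed limit or range.

## Working session

There is one attempt and no reset: what is moved stays moved. The work goes in short steps, Python scripts to look and compute and a shell command to move; the robot and the scene stay as the last step left them, time stands still between calls to the robot, and variables do not carry over. Pictures are saved under pics/ and viewed, at most 10 in all, crops included, and the job is handed in when it is done.

```bash
mkdir -p pics; cat > h.py <<'E'
import numpy as np, cv2
from scipy.spatial.transform import Rotation as R
from bench import state, optics, job
def ray(cam,uv):
    i=optics.camera_info(cam);K=np.array(i["camera_matrix"],float)
    d=np.linalg.inv(K)@np.array([uv[0],uv[1],1.]);d=d*[1,-1,-1]
    return np.array(i["xyz"],float),R.from_quat(i["orientation"]).apply(d/np.linalg.norm(d))
def tri(uvs):
    A=np.zeros((3,3));b=np.zeros(3);L=[]
    for cam,uv in uvs.items():
        o,d=ray(cam,uv);P=np.eye(3)-np.outer(d,d);A+=P;b+=P@o;L.append((P,o))
    x=np.linalg.solve(A,b);return x,max(np.linalg.norm(P@(x-o)) for P,o in L)
def atz(cam,uv,z):
    o,d=ray(cam,uv);return o+d*(z-o[2])/d[2]
E
python3 - <<'E'
from h import *
np.set_printoptions(precision=1,suppress=True)
for c in("scene","top"):
    im=optics.camera(c);cv2.imwrite(f"pics/{c}0.png",im[:,:,::-1]);i=optics.camera_info(c);print(c,i)
for t in "left_pad middle_pad right_pad left_block middle_block right_block tray_floor carrier repair_tray multimeter pliers screwdriver screw_jar".split():
    r={c:optics.spot_point(t,c) for c in("scene","top")}
    for c in r: print(t,c,[(np.round(q["centre"],1).tolist(),round(q["confidence"],2)) for q in r[c][:2]])
    if all(r.values()): print("   ",*tri({c:r[c][0]["centre"] for c in r}))
print(state())
E
```

```text
scene {'camera_matrix': array([[410.7,   0. , 252.4],
       [  0. , 410.7, 191.2],
       [  0. ,   0. ,   1. ]]), 'xyz': array([1403.4,  113.4,  882.9]), 'orientation': array([0.3, 0.3, 0.7, 0.6])}
top {'camera_matrix': array([[349. ,   0. , 247.9],
       [  0. , 349. , 189.7],
       [  0. ,   0. ,   1. ]]), 'xyz': array([ 417.6,   42.5, 1153.3]), 'orientation': array([ 0. , -0. , -0.7,  0.7])}
left_pad scene [([303.4, 187.7], 0.9), ([164.6, 143.4], 0.49)]
left_pad top [([227.1, 209.1], 0.67), ([199.7, 207.7], 0.66)]
    [479.  154.5  25.5] 43.400334334434845
middle_pad scene [([272.0, 178.1], 0.83), ([272.2, 214.0], 0.7)]
middle_pad top [([226.1, 210.6], 0.73)]
    [471.7 106.4  50.1] 6.171483786085387
right_pad scene [([245.4, 176.8], 0.67)]
right_pad top [([254.7, 212.3], 0.93), ([202.7, 170.2], 0.47)]
    [467.7  20.3  42.6] 1.727964148253553
left_block scene [([152.3, 253.5], 0.69), ([302.1, 214.4], 0.63)]
left_block top [([203.4, 171.4], 0.63)]
    [692.4   2.   59.1] 208.99940686673403
middle_block scene [([273.6, 212.9], 0.66)]
middle_block top [([231.1, 172.7], 0.82)]
  
[... 783 characters left out ...]
.2] 0.05225531363559406
screwdriver scene [([165.8, 143.5], 0.6)]
screwdriver top [([346.9, 278.5], 0.87)]
    [ 257.9 -287.2  -16.8] 2.950297370091811
screw_jar scene [([352.8, 161.3], 0.53)]
screw_jar top [([148.1, 261.7], 0.5), ([319.2, 130.1], 0.37)]
    [304.6 365.    4.2] 0.36749088391807333
{'time_s': 1.4, 'joint_pos': array([-1.3,  0.3, -0. ,  1.3,  0. ,  1.5]), 'qvel': array([-0.,  0., -0., -0., -0., -0.]), 'joint_torque': array([  0. , -44.5,  29.6,   0. ,  -0. ,  -0. ]), 'position': array([ 248.5, -573.5,  250.3]), 'eef_rot': array([1. , 0.2, 0. , 0. ]), 'ft_force': array([ 0.2, -0.2,  0.2]), 'moment': array([ 0., -0., -0.]), 'gripper_force': 0.0, 'finger_gap': 1.0016064253428945}
```

View pics/top0.png

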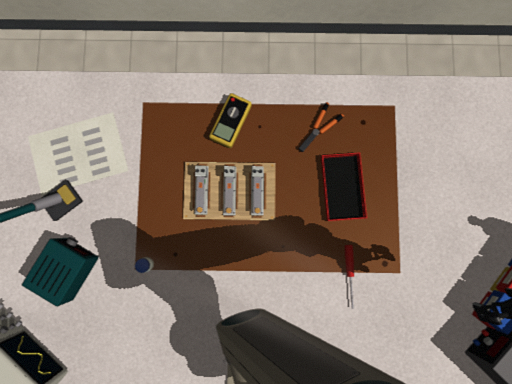

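View pics/scene0.png

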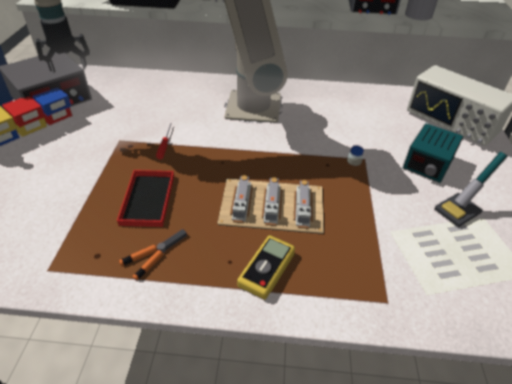

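```bash
python3 - <<'E'
from h import *
np.set_printoptions(precision=1,suppress=True)
im=cv2.imread("pics/top0.png");s=cv2.imread("pics/scene0.png")
a=cv2.resize(im[155:227,178:281],None,fx=7.5,fy=7.5,interpolation=cv2.INTER_CUBIC)
b=cv2.resize(s[170:238,212:330],None,fx=6.5,fy=6.5,interpolation=cv2.INTER_CUBIC)
cv2.imwrite("pics/topc.png",a);cv2.imwrite("pics/scenec.png",b)
for t,zz in(("carrier",9),("repair_tray",24),("screwdriver",0),("multimeter",36)):
  for c in("top","scene"):
    r=optics.cut_out(t,c)
    if not r: continue
    m=r[0]["region"].astype(np.uint8);k=cv2.findContours(m,0,2)[0];k=max(k,key=cv2.contourArea)[:,0,:]
    P=np.array([atz(c,p,zz)[:2] for p in k],np.float32);q=cv2.minAreaRect(P);print(t,c,round(r[0]["confidence"],2),np.array(q[0]),np.array(q[1]),q[2])
E
```

```text
carrier top 0.86 [539.6 107.9] [191.6 298.6] 0.33593544363975525
carrier scene 0.85 [544.5 106.9] [303.7 197.5] 89.46438598632812
repair_tray top 0.74 [ 557.  -265.4] [219.5 133.9] 4.949182510375977
repair_tray scene 0.79 [ 566.9 -263.5] [235.6 130.8] 5.600788593292236
screwdriver top 0.81 [ 289.2 -287.6] [156.4  26.9] 2.8034982681274414
screwdriver scene 0.56 [ 282.5 -289.9] [155.8  26.8] 3.2156527042388916
multimeter top 0.96 [770.6 107.3] [ 83.8 172. ] 66.19119262695312
multimeter scene 0.56 [786.6 107.2] [ 85.9 181.2] 65.91104888916016
```

View pics/topc.png

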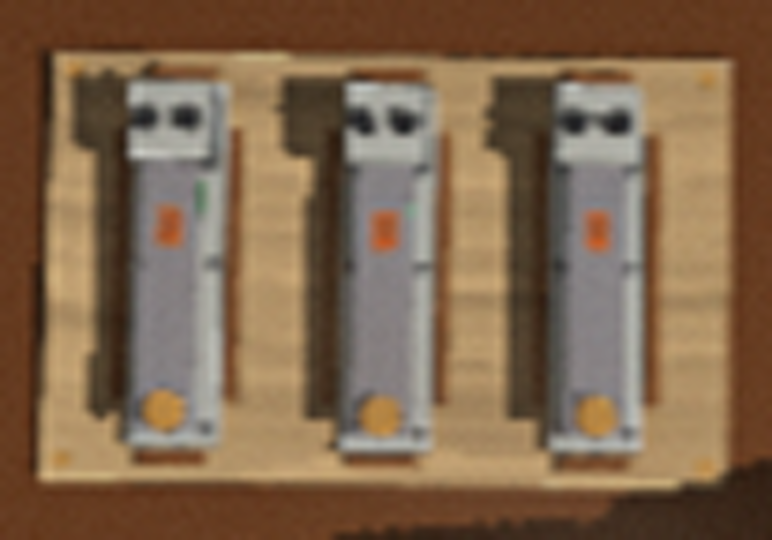

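View pics/scenec.png

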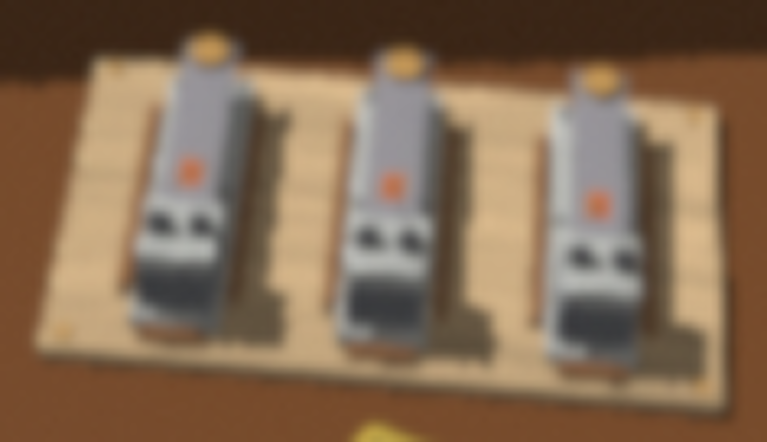

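```bash
python3 - <<'E'
from h import *
np.set_printoptions(precision=1,suppress=True)
T=lambda x,y:((x+.5)/7.5+178-.5,(y+.5)/7.5+155-.5)
S=lambda x,y:((x+.5)/6.5+212-.5,(y+.5)/6.5+170-.5)
for n,t,s in(("L",(163,411),(600,80)),("M",(380,415),(403,63)),("R",(597,416),(209,48))):
    print(n,"pad",*tri({"top":T(*t),"scene":S(*s)}),atz("top",T(*t),46))
for n,t,s in(("L",(170,119),(600,242)),("M",(388,124),(391,225)),("R",(599,124),(178,240))):
    print(n,"cap top",atz("top",T(*t),52))
for n,t,s in(("L",(164,117),(604,260)),("M",(383,121),(391,240)),("R",(595,122),(180,224))):
    print(n,"screws",*tri({"top":T(*t),"scene":S(*s)}))
c=np.array([atz("top",T(*p),9) for p in((52,52),(733,60),(728,487),(38,480))]);print(c,c.mean(0))
c=np.array([atz("scene",S(*p),9) for p in((98,60),(718,105),(722,402),(38,348))]);print(c,c.mean(0))
im=cv2.imread("pics/top0.png").astype(int);b,g,r=im[...,0],im[...,1],im[...,2]
m=((r>100)&(g<45)&(b<60)).astype(np.uint8);m[:,:300]=0;m[240:]=0;m[:145]=0
k=np.argwhere(m)[:,::-1];P=np.array([atz("top",p,24)[:2] for p in k],np.float32);print(len(k),cv2.minAreaRect(P))
s=state();print(R.from_quat(s["eef_rot"]).as_matrix(),s["position"])
E
```

```text
L pad [474.2 197.5  46.5] 0.2995830500793984 [474.2 197.9  46. ]
M pad [473.8 105.7  47. ] 0.37532935763589276 [473.8 106.1  46. ]
R pad [474.6  14.3  47.6] 0.11523357968503288 [474.7  14.3  46. ]
L cap top [598.3 197.7  52. ]
M cap top [597.4 104.9  52. ]
R cap top [598.7  15.   52. ]
L screws [598.6 199.3  55. ] 0.5774485327218506
M screws [598.  106.8  55.8] 0.05355649036125766
R screws [598.9  16.1  55.9] 0.7541383276033534
[[634.7 257.    9. ]
 [635.3 -45.2   9. ]
 [446.5 -44.    9. ]
 [445.3 256.7   9. ]] [540.4 106.1   9. ]
[[446.8 -43.2   9. ]
 [443.9 257.8   9. ]
 [633.2 254.6   9. ]
 [635.7 -42.8   9. ]] [539.9 106.6   9. ]
274 ((558.4114990234375, -267.5075378417969), (217.1687469482422, 126.5764389038086), 4.673998832702637)
[[ 0.9  0.4 -0. ]
 [ 0.4 -0.9 -0. ]
 [-0.   0.  -1. ]] [ 248.4 -573.5  250.3]
```

```bash
cat >> h.py <<'E'
def to(x,y,z,yawdeg):
    s=state();A=R.from_quat(s["eef_rot"])
    B=R.from_euler("z",yawdeg,degrees=True)*R.from_quat([1,0,0,0])
    print("T",np.round(s["time_s"],2),"pos",np.round(s["position"],1),"F",np.round(s["ft_force"],2),"gap",round(s["finger_gap"],3),"gf",round(s["gripper_force"],1))
    print("cm",np.round(A.inv().apply(np.array([x,y,z])-s["position"])/10,2),"rot",np.round((A.inv()*B).as_rotvec(),3))
E
python3 -c "
from h import *
to(474,198,110,180)"
```

```text
T 1.8 pos [ 248.4 -573.5  250.3] F [ 0.42 -0.08  0.31] gap 0.999 gf 0.0
cm [ 51.37 -61.83  14.03] rot [-0.     0.    -2.733]
```

```bash
python3 -m jog '[{"translation":[51.4,-61.8,5],"delta_rot":[0,0,-2.733]},{"translation":[51.4,-61.8,5],"delta_rot":[0,0,-2.733]},{"translation":[51.4,-61.8,5],"delta_rot":[0,0,-2.733]},{"translation":[51.4,-61.8,5],"delta_rot":[0,0,-2.733]},{"translation":[51.4,-61.8,5],"delta_rot":[0,0,-2.733]}]' 0; python3 -c "
from h import *
to(474,198,150,180)"
```

```text
time_s: 2.42
position: [336.4, -272.5, 231.1]
eef_rot: [0.78, 0.626, 0.0, 0.001]
ft_force: [1.3, -0.5, 0.3]
finger_gap: -0.001
gripper_force: 0.0
T 2.42 pos [ 336.4 -272.5  231.1] F [ 1.33 -0.46  0.35] gap -0.001 gf 0.0
cm [48.91  3.2   8.09] rot [ 0.00e+00  1.00e-03 -1.79e+00]
```

```bash
python3 -m jog '[{"translation":[48,3,8],"delta_rot":[0,0,-1.79]},{"translation":[48,3,8],"delta_rot":[0,0,-1.79]},{"translation":[48,3,8],"delta_rot":[0,0,-1.79]},{"translation":[48,3,8],"delta_rot":[0,0,-1.79]},{"translation":[48,3,8],"delta_rot":[0,0,-1.79]}]' 0 >/dev/null; python3 -c "
from h import *
to(474,198,110,180)"
```

```text
T 3.05 pos [424.   23.4 179.9] F [ 2.05 -0.55  0.14] gap -0.002 gf 0.0
cm [ 9.85 15.25  6.99] rot [ 0.     0.002 -0.852]
```

```bash
python3 -m jog '[{"translation":[9.8,15.2,7],"delta_rot":[0,0,-0.852]},{"translation":[9.8,15.2,7],"delta_rot":[0,0,-0.852]},{"translation":[9.8,15.2,7],"delta_rot":[0,0,-0.852]},{"translation":[9.8,15.2,7],"delta_rot":[0,0,-0.852]},{"translation":[9.8,15.2,7],"delta_rot":[0,0,-0.852]}]' 0 >/dev/null;  python3 -m jog '[{"translation":[0,0,0],"delta_rot":[0,0,0]},{"translation":[0,0,0],"delta_rot":[0,0,0]}]' >/dev/null; python3 -c "
from h import *
to(474,198,78,180)"
```

```text
T 3.92 pos [474.4 194.9 109.8] F [-0.22  0.11  0.03] gap 0.004 gf 0.0
cm [0.04 0.31 3.18] rot [ 0.     0.    -0.008]
```

```bash
python3 -m jog '[{"translation":[0,0.3,2],"delta_rot":[0,0,-0.008]},{"translation":[0,0.3,3.2],"delta_rot":[0,0,-0.008]},{"translation":[0,0.3,3.8],"delta_rot":[0,0,-0.008]},{"translation":[0,0.3,3.8],"delta_rot":[0,0,-0.008]},{"translation":[0,0.3,3.8],"delta_rot":[0,0,-0.008]}]' >/dev/null; python3 -c "
from h import *
to(474,198,65,180);cv2.imwrite('pics/p1.png',cv2.resize(optics.camera('scene')[120:240,220:380,::-1],None,fx=4,fy=4,interpolation=2))"
```

```text
T 4.55 pos [474.7 198.1  72.1] F [-0.43 -0.26  0.17] gap 0.002 gf 0.0
cm [ 0.07 -0.01  0.71] rot [0.    0.001 0.002]
```

View pics/p1.png

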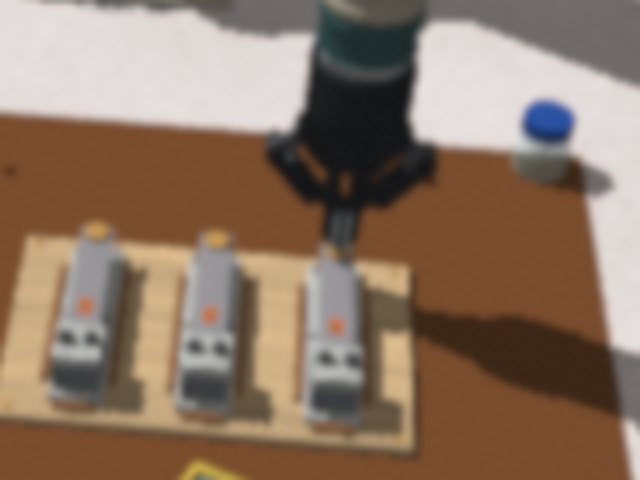

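```bash
python3 -m jog '[{"translation":[0,0,0.4],"delta_rot":[0,0,0]},{"translation":[0,0,0.4],"delta_rot":[0,0,0]}]'|egrep 'posi|ft_'; for i in 1 2 3 4 5; do python3 -m jog '[{"translation":[0,0,0.1],"delta_rot":[0,0,0]},{"translation":[0,0,0.1],"delta_rot":[0,0,0]}]'|egrep 'posi|ft_';done
```

```text
position: [474.0, 198.0, 67.5]
ft_force: [-0.2, -0.5, -0.8]
position: [474.2, 198.0, 66.6]
ft_force: [0.4, -0.3, 0.2]
position: [474.2, 198.0, 65.6]
ft_force: [0.3, 0.1, 0.2]
position: [474.3, 198.0, 64.6]
ft_force: [-0.2, -0.1, 0.7]
position: [474.3, 198.1, 63.7]
ft_force: [0.3, -0.5, 1.8]
position: [474.3, 198.1, 62.7]
ft_force: [-0.5, -0.3, 3.0]
```

```bash
for i in 1 2 3; do python3 -m jog '[{"translation":[0,0,0.1],"delta_rot":[0,0,0]},{"translation":[0,0,0.1],"delta_rot":[0,0,0]}]'|egrep 'posi|ft_';done
```

```text
position: [474.3, 198.1, 61.7]
ft_force: [-0.6, -0.3, 3.6]
position: [474.3, 198.1, 60.7]
ft_force: [-1.9, -0.6, 4.6]
position: [474.3, 198.1, 59.8]
ft_force: [-2.0, 0.6, 5.8]
```

```bash
for i in 1 2; do python3 -m jog '[{"translation":[0,0,0.1],"delta_rot":[0,0,0]},{"translation":[0,0,0.1],"delta_rot":[0,0,0]}]'|egrep 'posi|ft_';done
```

```text
position: [474.3, 198.1, 58.8]
ft_force: [-3.1, 0.1, 6.5]
position: [474.3, 198.1, 58.0]
ft_force: [-2.8, -0.2, 6.7]
```

```bash
python3 -m jog '[{"translation":[0,0,0.1],"delta_rot":[0,0,0]},{"translation":[0,0,0.1],"delta_rot":[0,0,0]}]'|egrep 'posi|ft_'
```

```text
position: [474.4, 198.1, 57.4]
ft_force: [-3.4, -0.5, 8.9]
```

```bash
python3 -m jog '[{"translation":[0,0,0.05],"delta_rot":[0,0,0]},{"translation":[0,0,0.05],"delta_rot":[0,0,0]},{"translation":[0,0,0.05],"delta_rot":[0,0,0]}]'|egrep 'posi|ft_'; python3 -m jog '[{"translation":[0,0,0.0],"delta_rot":[0,0,0]},{"translation":[0,0,0.0],"delta_rot":[0,0,0]}]'|egrep 'posi|ft_'
```

```text
position: [474.3, 198.1, 57.2]
ft_force: [-4.4, -1.5, 12.4]
position: [474.4, 198.1, 57.2]
ft_force: [-4.0, -0.6, 12.0]
```

```bash
python3 -m jog '[{"translation":[0,0,0.02],"delta_rot":[0,0,0]},{"translation":[0,0,0.02],"delta_rot":[0,0,0]},{"translation":[0,0,0.02],"delta_rot":[0,0,0]},{"translation":[0,0,0.02],"delta_rot":[0,0,0]}]'|egrep 'posi|ft_'; python3 -m jog '[{"translation":[0,0,-0.5],"delta_rot":[0,0,0]},{"translation":[0,0,-2.0],"delta_rot":[0,0,0]},{"translation":[0,-9.2,-2],"delta_rot":[0,0,0]},{"translation":[0,-9.2,-2],"delta_rot":[0,0,0]},{"translation":[0,-9.2,-2],"delta_rot":[0,0,0]}]'|egrep 'posi|ft_';python3 -c "
from h import *
to(474,106,68,180)"
```

```text
position: [474.4, 198.1, 57.2]
ft_force: [-4.2, -0.5, 13.6]
position: [474.5, 104.6, 76.1]
ft_force: [1.0, -0.2, 0.2]
T 9.35 pos [474.5 104.6  76.1] F [ 0.97 -0.2   0.19] gap 0.002 gf 0.0
cm [0.05 0.14 0.81] rot [-0.     0.    -0.001]
```

```bash
python3 -m jog '[{"translation":[0,0.1,0.5],"delta_rot":[0,0,0]},{"translation":[0,0.1,0.9],"delta_rot":[0,0,0]},{"translation":[0,0.1,0.9],"delta_rot":[0,0,0]}]'|egrep 'posi|ft_'; for i in 1 2 3 4 5 6; do python3 -m jog '[{"translation":[0,0,0.1],"delta_rot":[0,0,0]},{"translation":[0,0,0.1],"delta_rot":[0,0,0]}]'|egrep 'posi|ft_';done
```

```text
position: [473.9, 107.7, 66.3]
ft_force: [0.1, -0.3, -0.5]
position: [474.5, 107.3, 65.9]
ft_force: [0.4, -0.7, 0.7]
position: [474.5, 107.0, 64.9]
ft_force: [0.5, -0.1, 0.2]
position: [474.5, 107.0, 64.0]
ft_force: [0.4, 0.3, 0.0]
position: [474.5, 107.0, 63.0]
ft_force: [-0.5, -0.5, 0.9]
position: [474.5, 107.0, 61.9]
ft_force: [-0.8, 0.7, 1.7]
position: [474.5, 107.0, 60.9]
ft_force: [0.2, -0.7, 1.8]
```

```bash
for i in 1 2; do python3 -m jog '[{"translation":[0,0,0.1],"delta_rot":[0,0,0]},{"translation":[0,0,0.1],"delta_rot":[0,0,0]}]'|egrep 'posi|ft_';done
```

```text
position: [474.5, 107.0, 59.9]
ft_force: [0.3, -0.0, 2.9]
position: [474.5, 107.0, 59.0]
ft_force: [-1.0, -0.6, 3.8]
```

```bash
python3 -m jog '[{"translation":[0,0,0.1],"delta_rot":[0,0,0]},{"translation":[0,0,0.1],"delta_rot":[0,0,0]}]'|egrep 'posi|ft_'
```

```text
position: [474.5, 107.1, 58.6]
ft_force: [-2.5, -0.2, 7.5]
```

```bash
python3 -m jog '[{"translation":[0,0,0.05],"delta_rot":[0,0,0]},{"translation":[0,0,0.05],"delta_rot":[0,0,0]}]'|egrep 'posi|ft_'
```

```text
position: [474.5, 107.1, 58.5]
ft_force: [-4.1, -1.2, 11.5]
```

Now on the stop; add a touch, hold, then retract and go right.

```bash
python3 -m jog '[{"translation":[0,0,0.02],"delta_rot":[0,0,0]},{"translation":[0,0,0.02],"delta_rot":[0,0,0]},{"translation":[0,0,0.02],"delta_rot":[0,0,0]},{"translation":[0,0,0.02],"delta_rot":[0,0,0]}]'|egrep 'posi|ft_'; python3 -m jog '[{"translation":[0,0,-0.5],"delta_rot":[0,0,0]},{"translation":[0,0,-2.0],"delta_rot":[0,0,0]},{"translation":[0,-9.2,-2],"delta_rot":[0,0,0]},{"translation":[0,-9.2,-2],"delta_rot":[0,0,0]},{"translation":[0,-9.2,-2],"delta_rot":[0,0,0]}]'|egrep 'posi|ft_';python3 -m jog '[{"translation":[0,0,0],"delta_rot":[0,0,0]}]' >/dev/null; python3 -c "
from h import *
to(474,14.5,67,180)"
```

```text
position: [474.6, 107.0, 58.4]
ft_force: [-3.9, 0.1, 13.1]
position: [475.0, 13.6, 77.8]
ft_force: [-0.6, 0.4, -0.8]
T 13.48 pos [474.6  15.4  77.4] F [-0.54  0.06 -0.37] gap 0.003 gf 0.0
cm [ 0.06 -0.09  1.04] rot [0.001 0.    0.002]
```

```bash
python3 -m jog '[{"translation":[0,0,0.6],"delta_rot":[0,0,0]},{"translation":[0,0,1],"delta_rot":[0,0,0]},{"translation":[0,0,1],"delta_rot":[0,0,0]}]'|egrep 'posi|ft_'; for i in 1 2 3 4 5 6; do python3 -m jog '[{"translation":[0,0,0.1],"delta_rot":[0,0,0]},{"translation":[0,0,0.1],"delta_rot":[0,0,0]}]'|egrep 'posi|ft_';done
```

```text
position: [474.0, 15.6, 66.6]
ft_force: [-0.4, 0.3, -0.5]
position: [474.7, 15.1, 66.2]
ft_force: [0.1, 1.1, -0.4]
position: [474.6, 15.0, 65.2]
ft_force: [-0.0, 0.0, 0.2]
position: [474.7, 15.0, 64.3]
ft_force: [-0.2, -0.2, 0.5]
position: [474.7, 15.0, 63.3]
ft_force: [0.7, -0.0, 1.7]
position: [474.7, 15.0, 62.3]
ft_force: [-1.5, 0.2, 3.2]
position: [474.7, 15.0, 61.3]
ft_force: [-1.5, 0.3, 3.7]
```

```bash
python3 -m jog '[{"translation":[0,0,0.1],"delta_rot":[0,0,0]},{"translation":[0,0,0.1],"delta_rot":[0,0,0]}]'|egrep 'posi|ft_'
```

```text
position: [474.7, 15.0, 60.3]
ft_force: [-1.3, 0.1, 5.1]
```

```bash
python3 -m jog '[{"translation":[0,0,0.08],"delta_rot":[0,0,0]},{"translation":[0,0,0.08],"delta_rot":[0,0,0]}]'|egrep 'posi|ft_'
```

```text
position: [474.7, 15.0, 60.0]
ft_force: [-2.5, -0.4, 9.0]
```

```bash
python3 -m jog '[{"translation":[0,0,0.05],"delta_rot":[0,0,0]},{"translation":[0,0,0.05],"delta_rot":[0,0,0]},{"translation":[0,0,0.05],"delta_rot":[0,0,0]},{"translation":[0,0,0.05],"delta_rot":[0,0,0]},{"translation":[0,0,0.05],"delta_rot":[0,0,0]}]'|egrep 'posi|ft_';python3 -m jog '[{"translation":[0,0,0],"delta_rot":[0,0,0]},{"translation":[0,0,0],"delta_rot":[0,0,0]}]'|egrep 'posi|ft_'; python3 -m jog '[{"translation":[0,0,-0.5],"delta_rot":[0,0,0]},{"translation":[0,0,-2.0],"delta_rot":[0,0,0]},{"translation":[0,0,-6.0],"delta_rot":[0,0,0]},{"translation":[0,0,-6],"delta_rot":[0,0,0]}]'|egrep 'posi|ft_';python3 -c "
from h import *
to(598,106,115,180)"
```

```text
position: [474.7, 15.0, 59.9]
ft_force: [-3.9, 0.5, 11.3]
position: [474.7, 15.0, 59.9]
ft_force: [-3.3, 0.4, 12.3]
position: [477.7, 14.8, 122.3]
ft_force: [0.1, -0.3, 0.4]
T 17.23 pos [477.7  14.8 122.3] F [ 0.13 -0.27  0.37] gap -0.004 gf 0.0
cm [-12.04   9.09   0.81] rot [-0.     0.007  0.002]
```

```bash
python3 -m jog '[{"translation":[-6,4.5,0.5],"delta_rot":[0,0,0]},{"translation":[-12,9.1,0.5],"delta_rot":[0,0,0]},{"translation":[-12,9.1,0.5],"delta_rot":[0,0,0]},{"translation":[-12,9.1,0.5],"delta_rot":[0,0,0]},{"translation":[-12,9.1,0.5],"delta_rot":[0,0,0]}]' 6.5|egrep 'posi|ft_|gap';python3 -m jog '[{"translation":[0,0,0],"delta_rot":[0,0,0]}]' >/dev/null;python3 -c "
from h import *
to(598,106,40,180)
for c in('scene','top'):
  im=optics.camera(c)
  for t in('middle_block','carrier'): print(c,t,[np.round(r['centre'],1) for r in optics.spot_point(t,c)[:1]])
  cv2.imwrite(f'pics/{c}2.png',im[...,::-1])
a=cv2.imread('pics/scene2.png')[130:240,200:350];cv2.imwrite('pics/s2.png',cv2.resize(a,None,fx=5,fy=5,interpolation=2))"
```

```text
position: [592.9, 105.9, 113.0]
ft_force: [-0.1, -0.2, -0.2]
finger_gap: 0.759
T 17.98 pos [593.  105.5 113.6] F [0.48 0.86 0.16] gap 0.759 gf 0.0
cm [-0.51  0.05  7.36] rot [-0.    -0.002  0.001]
scene middle_block [array([271.8, 213.1])]
scene carrier [array([275.1, 204.9])]
top middle_block []
top carrier []
```

View pics/s2.png

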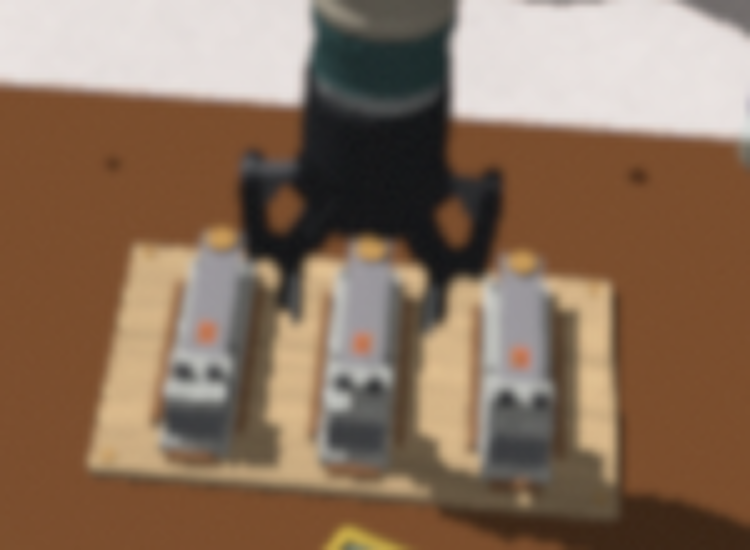

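```bash
python3 -m jog '[{"translation":[-0.5,0.05,4],"delta_rot":[0,0,0]},{"translation":[-0.5,0.05,6],"delta_rot":[0,0,0]},{"translation":[-0.5,0.05,7.3],"delta_rot":[0,0,0]},{"translation":[-0.5,0.05,7.3],"delta_rot":[0,0,0]},{"translation":[-0.5,0.05,7.3],"delta_rot":[0,0,0]}]' |egrep 'posi|ft_|gap';python3 -m jog '[{"translation":[0,0,0],"delta_rot":[0,0,0]},{"translation":[0,0,0],"delta_rot":[0,0,0]},{"translation":[0,0,0],"delta_rot":[0,0,0]},{"translation":[0,0,0],"delta_rot":[0,0,0]},{"translation":[0,0,0],"delta_rot":[0,0,0]}]' 2.5 50 |egrep 'posi|ft_|gap|force'
```

```text
position: [600.3, 106.9, 41.9]
ft_force: [-0.0, -0.7, 0.1]
finger_gap: 0.763
position: [600.4, 106.8, 42.0]
ft_force: [-0.4, -0.5, 6.0]
finger_gap: 0.391
gripper_force: 51.8
```

```bash
python3 -m jog '[{"translation":[0,0,0],"delta_rot":[0,0,0]},{"translation":[0,0,-0.5],"delta_rot":[0,0,0]},{"translation":[0,0,-1],"delta_rot":[0,0,0]},{"translation":[0,0,-1.5],"delta_rot":[0,0,0]},{"translation":[0,0,-2],"delta_rot":[0,0,0]}]' 2.5 100 |egrep 'posi|ft_|gap|force';python3 -m jog '[{"translation":[0,0,-2],"delta_rot":[0,0,0]},{"translation":[0,0,-4],"delta_rot":[0,0,0]},{"translation":[0,0,-6],"delta_rot":[0,0,0]},{"translation":[0,0,-8],"delta_rot":[0,0,0]},{"translation":[0,0,-9.5],"delta_rot":[0,0,0]}]'  |egrep 'posi|ft_|gap|force'
python3 -m jog '[{"translation":[0,0,0],"delta_rot":[0,0,0]},{"translation":[0,0,0],"delta_rot":[0,0,0]}]'  |egrep 'posi|ft_|gap|force'
python3 -c "
from h import *
to(618,-262,147,184.67);print(state()['moment'])
cv2.imwrite('pics/s3.png',cv2.resize(optics.camera('scene')[110:230,200:350,::-1],None,fx=5,fy=5,interpolation=2))"
```

```text
position: [598.8, 106.8, 60.8]
ft_force: [-1.3, 0.6, -4.2]
finger_gap: 0.38
gripper_force: 99.6
position: [599.4, 106.9, 156.9]
ft_force: [-0.2, -0.9, -4.5]
finger_gap: 0.381
gripper_force: 99.7
position: [598.8, 106.8, 155.1]
ft_force: [-0.7, 0.2, -4.3]
finger_gap: 0.384
gripper_force: 99.8
T 21.02 pos [598.8 106.8 155.1] F [-0.71  0.19 -4.27] gap 0.384 gf 99.8
cm [ -1.84 -36.88   0.81] rot [-0.    -0.001 -0.079]
[-0.04878042 -0.11649904 -0.04846045]
```

View pics/s3.png

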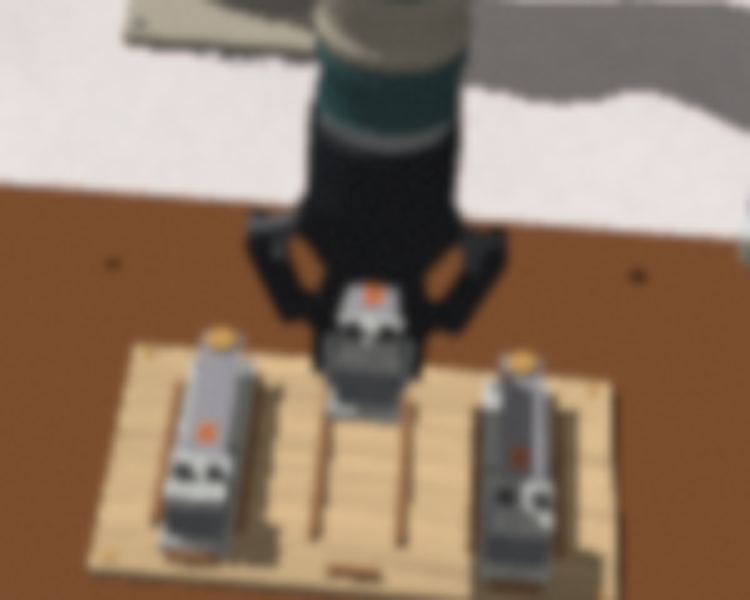

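```bash
python3 -m jog '[{"translation":[0,-2,0],"delta_rot":[0,0,0]},{"translation":[-0.2,-6,0],"delta_rot":[0,0,-0.02]},{"translation":[-0.4,-11,0],"delta_rot":[0,0,-0.03]},{"translation":[-0.7,-16,0],"delta_rot":[0,0,-0.04]},{"translation":[-1,-21,0],"delta_rot":[0,0,-0.05]}]' >/dev/null;python3 -m jog '[{"translation":[-0.3,-5,0],"delta_rot":[0,0,-0.01]},{"translation":[-0.6,-9.5,0],"delta_rot":[0,0,-0.02]},{"translation":[-0.8,-13,0],"delta_rot":[0,0,-0.03]},{"translation":[-0.8,-15,0],"delta_rot":[0,0,-0.03]},{"translation":[-0.8,-15.8,0],"delta_rot":[0,0,-0.03]}]'  |egrep 'posi|ft_|gap|force'
python3 -m jog '[{"translation":[0,0,0],"delta_rot":[0,0,0]},{"translation":[0,0,0],"delta_rot":[0,0,0]}]' >/dev/null
python3 -c "
from h import *
to(618,-262,80,184.67);print(state()['moment'])
for c in('top','scene'):
  im=optics.camera(c);cv2.imwrite(f'pics/{c}4.png',im[...,::-1])
a=cv2.imread('pics/top4.png')[140:230,290:400];b=cv2.imread('pics/scene4.png')[130:230,100:210]
f=lambda q:cv2.resize(q,(390,int(390*q.shape[0]/q.shape[1])),interpolation=2)
a,b=f(a),f(b);h=min(len(a),len(b));cv2.imwrite('pics/ab4.png',np.hstack([a[:h],b[:h]]))"
```

```text
position: [625.5, -261.5, 155.2]
ft_force: [-0.7, 0.8, -5.0]
finger_gap: 0.38
gripper_force: 100.1
T 22.58 pos [ 625.9 -259.1  155.8] F [ 0.49  0.28 -3.41] gap 0.381 gf 100.1
cm [ 0.81 -0.23  7.58] rot [ 0.001 -0.001  0.002]
[-0.02186584 -0.07291725 -0.04557077]
```

View pics/ab4.png

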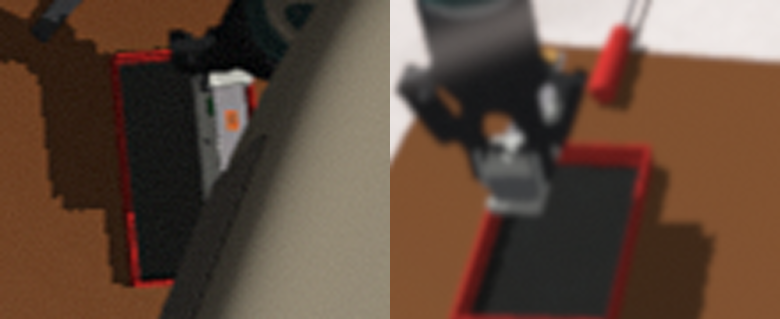

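```bash
python3 -m jog '[{"translation":[0.8,-0.3,2],"delta_rot":[0,0,0]},{"translation":[0.8,-0.3,4],"delta_rot":[0,0,0]},{"translation":[0.8,-0.3,6],"delta_rot":[0,0,0]},{"translation":[0.8,-0.3,7.5],"delta_rot":[0,0,0]},{"translation":[0.8,-0.3,8.2],"delta_rot":[0,0,0]}]' >/dev/null
python3 -m jog '[{"translation":[0,0,0],"delta_rot":[0,0,0]},{"translation":[0,0,0],"delta_rot":[0,0,0]}]' >/dev/null
python3 -c "
from h import *
to(618,-262,40,184.67)"
```

```text
T 23.55 pos [ 619.1 -264.6   74.8] F [ 0.73 -0.14 -3.05] gap 0.378 gf 100.2
cm [0.1  0.27 3.48] rot [-0.001  0.001  0.001]
```

```bash
python3 -m jog '[{"translation":[0,0.2,1],"delta_rot":[0,0,0]},{"translation":[0,0.2,2],"delta_rot":[0,0,0]},{"translation":[0,0.2,2.8],"delta_rot":[0,0,0]},{"translation":[0,0.2,3.3],"delta_rot":[0,0,0]},{"translation":[0,0.2,3.3],"delta_rot":[0,0,0]}]' |egrep 'posi|ft_'
for i in 1 2 3 4; do python3 -m jog '[{"translation":[0,0,0.1],"delta_rot":[0,0,0]},{"translation":[0,0,0.1],"delta_rot":[0,0,0]}]'|egrep 'posi|ft_';done
```

```text
position: [617.7, -261.9, 40.1]
ft_force: [0.1, 0.8, -4.1]
position: [618.5, -262.4, 40.3]
ft_force: [0.1, -0.8, -5.3]
position: [618.2, -262.2, 39.0]
ft_force: [0.1, 0.1, -4.0]
position: [618.2, -262.1, 37.8]
ft_force: [-0.4, 0.1, -3.6]
position: [618.2, -262.1, 36.8]
ft_force: [0.2, -0.8, -4.8]
```

```bash
for i in 1 2 3; do python3 -m jog '[{"translation":[0,0,0.08],"delta_rot":[0,0,0]},{"translation":[0,0,0.08],"delta_rot":[0,0,0]}]'|egrep 'posi|ft_';done
```

```text
position: [618.4, -262.2, 36.3]
ft_force: [-0.0, -0.3, -2.9]
position: [618.4, -262.3, 36.3]
ft_force: [-2.8, 0.8, 3.6]
position: [618.4, -262.2, 36.2]
ft_force: [-3.1, 1.7, 8.7]
```

```bash
python3 -m jog '[{"translation":[0,0,-0.05],"delta_rot":[0,0,0]},{"translation":[0,0,-0.1],"delta_rot":[0,0,0]},{"translation":[0,0,-0.1],"delta_rot":[0,0,0]}]' - 20|egrep 'posi|ft_|force'; python3 -m jog '[{"translation":[0,0,0],"delta_rot":[0,0,0]},{"translation":[0,0,0],"delta_rot":[0,0,0]},{"translation":[0,0,0],"delta_rot":[0,0,0]},{"translation":[0,0,0],"delta_rot":[0,0,0]}]' 6|egrep 'posi|ft_|gap'; python3 -m jog '[{"translation":[0,0,-2],"delta_rot":[0,0,0]},{"translation":[0,0,-6],"delta_rot":[0,0,0]},{"translation":[0,0,-12],"delta_rot":[0,0,0]},{"translation":[0,0,-18],"delta_rot":[0,0,0]},{"translation":[0,0,-20],"delta_rot":[0,0,0]}]'|egrep 'posi|ft_|gap';python3 -m jog '[{"translation":[0,-6,0],"delta_rot":[0,0,0]},{"translation":[0,-12,0],"delta_rot":[0,0,0]},{"translation":[0,-18,0],"delta_rot":[0,0,0]},{"translation":[0,-24,0],"delta_rot":[0,0,0]},{"translation":[0,-24,0],"delta_rot":[0,0,0]}]'|egrep 'posi'
python3 -c "
from h import *
for c in('top','scene'):
  im=optics.camera(c);cv2.imwrite(f'pics/{c}5.png',im[...,::-1])
a=cv2.imread('pics/top5.png')[90:240,170:390];b=cv2.imread('pics/scene5.png')[130:280,110:330]
f=lambda q:cv2.resize(q,(400,int(400*q.shape[0]/q.shape[1])),interpolation=2)
cv2.imwrite('pics/ab5.png',np.vstack([f(a),f(b)]))"
```

```text
position: [618.4, -262.3, 36.2]
ft_force: [-3.4, 1.7, 6.0]
gripper_force: 101.5
position: [618.3, -262.2, 35.3]
ft_force: [-0.3, 0.3, 0.2]
finger_gap: 0.7
position: [620.8, -263.5, 243.4]
ft_force: [-0.2, -0.4, 0.5]
finger_gap: 0.703
position: [636.9, -506.3, 235.2]
```

View pics/ab5.png

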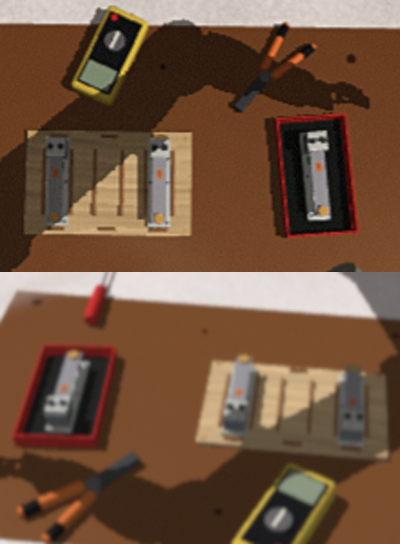

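The unit lies flat and centred in the tray (top crop, about (318,175)). The other two are still in their bays, and the tools have not moved.

```bash
python3 -c "
from bench import job
print(job.finish_job())"
```

```text
the job is handed in; nothing more can be done
None
```

I pressed all three beams onto their stops in order, left to right; the middle unit was the softest, and it now lies flat and about centred in the red tray, with the job handed in (no verdict was returned).

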